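# Take the finished roll off the barrier-film dispenser

### The arm

A 6-joint arm with a two-finger parallel gripper is mounted at the origin on the work surface. World frame = base frame: x ahead of the robot, y to its left, z up, the work surface at z = 0. Lengths are in m, angles in rad, forces in N, time in s.
With the tool pointing down it reaches from about 0.325 to 0.925 m from the base axis. Payload 3.1 kg.
Tool frame: the origin (TCP) lies at the very end of the fingers, on their centre line; the grasp point (between the pads) lies 19 mm behind it (r.pinch_z is the distance from the TCP to the grasp point, in m); z points along the fingers, y is the line along which they close (so a half turn about z gives the same grasp; the last joint's range is limited). The gripper opens to 85 mm and grips with 20 to 120 N. Pads are 22 mm wide; open, the fingers measure 114 mm over their backs; the gripper's body (76 mm by 85 mm) begins 54 mm behind the grasp point. The pads swing forward as they close: fully open they stand 13 mm farther back than shut.
Start: joints at [1.049, 0.217, 1.613, -0, 1.311, -0.112], TCP at [0.249, 0.573, 0.231] pointing down, gripper open.
Joint ranges: [-2.75, 2.75], [-0.78, 2.1], [0.31, 2.55], [-1.13, 4.27], [0.13, 2.63], [-2.58, 2.58]. Speed limits (rad/s): [2.79, 2.79, 3.14, 3.14, 3.14, 3.14].

### API

Orientations are given as a rotation vector (axis times angle).
In Python, from cell import telemetry, snapshot, get_calibration, r, models gives the robot as it stands. The module is installed in compiled form; this text tells all that it offers.
- The arm moves only by the tool arm_command, never from a script. Its argument "steps" is text: rows parted by semicolons, each of 6 numbers parted by spaces: the shift along the tool's x, y, z in mm, then the turn, a rotation vector about the tool's x, y, z in units of 5 degrees (1.0 is 5 degrees). In form: x y z rx ry rz; .... A call has 1 to 8 rows; each row is the pose to reach, as a shift and turn from the pose commanded when the call began, along the tool's axes at that moment; what a row does not reach only later rows make up. A row lasts 1/10 s, in which the tool goes at most 50 mm and 8.59 degrees, less where a joint would pass 70% of its speed; a pose out of reach is approached as far as the arm can. A call with a gripper value outside its range is refused whole. "gripper" is the opening, from 0 (shut) to 1 (fully open), set as the call begins (left out, the last holds). The fingers move at their own pace and stop on an object; the grip force is fixed at half the most. Time passes only in rows, so rows that repeat a pose let the fingers close. It gives the time, the measured TCP pose, the force, the opening and the grip force at its end, in the units of the state.
- telemetry.state(): the state, without advancing time (a new reading comes with each control period).
- snapshot(name): name is "scene" or "top"; returns the picture (384x512x3 uint8, red, green, blue); there is no depth.
- get_calibration(name): a dict with "fovy" (degrees; the focal length in pixels is half the picture's height over the tangent of half this angle, whatever the lens; pixels are square), "cx", "cy" (the principal point, pixels), "rvec" (rotation vector, rad) and "tvec" (3), from world to camera coordinates, as OpenCV has them. Camera axes: x right, y down, z forward; pixel columns grow to the right and rows downward; lengths in m; the calibration is good to about 2 mm. A picture is of the moment at which its call begins. get_calibration takes no time and is no camera call.
- r.close_job(): hands the job in; it is judged then, once.
Trained networks look in the newest picture that a camera, given by its name, has taken for a name from the list of things; names that differ only in an ending like _2 or _b are one class to them, and where a whole thing is asked for, a point or a joint stands for the part that bears it (a point fixed in the world has none). Each returns a list of dicts, best first, with "p" (0 to 1); they miss things now and then, are a little off and sometimes report something else, mostly with a low value. They report only what shows in the picture. A call takes as long as a camera call. They do not tell look-alikes from the thing itself.
- models.find_in(camera, target): "position" ([x, y, z] in m, in world coordinates, good to about 4 mm: the middle of the surface that is visible of it).
- models.mark_of(camera, target): "position" ([x, y, z] in m, in world coordinates, good to about 4 mm: a listed point, or the origin of a listed thing).
The state is a dict: "t": time; "q": joint angles; "qvel": joint speeds; "tau": joint torques, N m; "eef_pos": TCP position; "tool_rot": TCP orientation; "wrist_force": force on the tool from outside, world axes, zero at the start; "wrist_torque": the same for the moment, N m; "width": finger opening in m; "gripper_force": force on a finger pad.
Only numpy, scipy, OpenCV 4.12 (cv2) and the standard library are available. Lean on these libraries where they do the work, as an engineer would, in place of code of your own. Each camera call takes 0.05 s, during which the arm holds its last target. There are 200 camera calls.

### The job

The barrier-film roll is used up: draw the steel spindle out of the dispenser by its knob side, hand over hand in at least three roughly equal pulls, letting go between pulls while the guide tube still carries it, and keep it level, held near its middle as it comes free. Lay the spindle flat in the steel instrument tray, then lift the empty card core off the dispenser's rollers and drop it in the waste bin. Leave the bottle, cup, wipes tub and spare roll where they stand.

Things in the scene. Friction and masses are not known exactly. Their poses are not given: they have to be found in the camera images.
- dispenser: Fixed white metal film-roll dispenser; the spindle lies along its y axis. Origin: centre of its underside on the counter, z up, front to -x. Base x -90 to +70 mm, 36 mm high. Side plates 5 mm thick, inner faces at y = +59 and -59 mm, 60 mm high, but 115 mm at x = -25 to +25 where the spindle passes (x = 0, z = 95 mm). Rubber roller (14 mm) along the front at x = -80, z = 52 mm.
- mouth (a point): Centre of the open end of the steel guide tube on the dispenser's -y plate, at (0, -88, 95) mm in the dispenser's frame, same axes. Tube outside 28 mm, bore 18 mm, 24 mm long (y = -64 to -88). The spindle is pulled out through it along -y.
- cradle (a point): Where the middle of the core's axis comes to rest on the dispenser once the spindle is out: at (0, 0, 69) mm in the dispenser's frame, same axes. The core lies there along y on two fixed 8 mm rollers (along y at x = +14 and -14 mm, centres 44 mm up), free to slide up to 9 mm either way between the side plates.
- spindle: Loose steel bar, 16 mm diameter, 200 mm long, 0.3 kg, balanced near mid length; the last 13 mm at its -y end is a black knob of 24 mm diameter. Origin: on the axis at mid length; y along the bar. At first some 42 mm, knob included, stands out of the guide tube; about 158 mm of pulling frees it. 1 mm of play all round: it sags a few degrees when mostly out.
- spindle_knob_end (a point): Middle of the outer face of the spindle's knob (the end that stands out of the guide tube), with the spindle's axes.
- spindle_inner_end (a point): Middle of the spindle's plain end, the last to leave the guide tube, with the spindle's axes.
- core: Loose empty cardboard tube, outer diameter 50 mm, inner 38 mm, 100 mm long, 45 g. Origin: its middle, on the axis; y along the tube. It hangs on the spindle between the side plates; once the spindle is out it drops about 15 mm onto the two rollers.
- tray: Fixed shallow steel instrument tray, 165 (x) by 250 (y) by 16 mm high, walls and floor 3 mm thick. Origin: centre of its underside, on the counter; y along its length.
- bin: Fixed open grey plastic waste bin, 170 (x) by 210 (y) by 120 mm high, walls and floor 4 mm thick. Origin: centre of its underside, on the counter.
- bottle: Loose amber bottle, 66 mm diameter, 165 mm high, a bystander. Origin: centre of its underside, z up.
- cup: Loose white cup, 68 mm diameter, 80 mm high, a bystander. Origin: centre of its underside, z up.
- spare_roll: Loose full film roll standing on end, 96 mm diameter, 102 mm high, a bystander. Origin: centre of its underside, z up.
- wipes: Loose white tub of wipes, 88 mm diameter, 135 mm high, a bystander. Origin: centre of its underside, z up.
Mind the look-alikes: they are no part of the job. Leave any blue or pink look-alike of the core alone.

How it is judged:
On the way, in this order (a step that is already met when the one before it is completed fails the run):
1. first pull: the spindle is 25 to 85 mm out, let go, carried by the dispenser (contact force between the fingers and spindle below 0.1 N and y of spindle in the frame of dispenser between -0.116 and -0.056 m and distance between mouth and spindle below 0.12 m), for 0.1 s.
2. second pull: the spindle is 90 to 145 mm out, let go again, still carried by the guide tube (contact force between the fingers and spindle below 0.1 N and y of spindle in the frame of dispenser between -0.176 and -0.121 m and y of spindle_inner_end in the frame of mouth above 0.008 m and distance between mouth and spindle_inner_end below 0.09 m), for 0.1 s.
3. last pull: the spindle is clear of the guide tube, held within 45 mm of its middle (contact force between the fingers and spindle above 1 N and y of spindle_inner_end in the frame of mouth below 0 m and distance between the grasp point and spindle below 0.045 m), for 0.1 s.
4. the spindle lies flat in the tray, let go (contact force between the fingers and spindle below 0.1 N and linear speed of spindle below 0.05 m/s and z of each of spindle_knob_end, spindle_inner_end in the frame of tray below 0.021 m and x of spindle in the frame of tray between -0.075 and 0.075 m and y of spindle in the frame of tray between -0.05 and 0.05 m), for 0.2 s.
At the end, for the whole second after the job is handed in: The spindle is at rest flat on the tray's floor (both ends of its axis under 21 mm above the counter, middle within 75 mm across and 50 mm along of the tray's centre) and the core is at rest in the bin (middle within the walls, under 100 mm above the counter) (linear speed of spindle below 0.03 m/s and linear speed of core below 0.1 m/s and z of each of spindle_knob_end, spindle_inner_end in the frame of tray below 0.021 m and x of spindle in the frame of tray between -0.075 and 0.075 m and y of spindle in the frame of tray between -0.05 and 0.05 m and x of core in the frame of bin between -0.08 and 0.08 m and y of core in the frame of bin between -0.1 and 0.1 m and z of core in the frame of bin below 0.1 m); the robot touches nothing.
It fails at once if the spindle is tipped more than 20 degrees from level (angle between spindle's own y axis and vertical below 1.22 rad or angle between spindle's own y axis and vertical above 1.92 rad).
It fails at once if the spindle is dropped (moves faster than 0.9 m/s out of the hand) (contact force between the fingers and spindle below 0.1 N and linear speed of spindle above 0.9 m/s).
It fails at once if the bottle, cup, wipes tub or spare roll is shifted by more than 40 mm or tipped (distance of any of bottle, cup, wipes, spare_roll from where it was at the start of the episode above 0.04 m or angle between any of bottle, cup, wipes, spare_roll's own z axis and vertical above 0.4 rad).
It also fails if it takes over 72 s, if anything falls off the work surface, if the arm or the gripper's body presses on something with over 40 N, if the wrist force passes 120 N, or if a joint passes its speed limit or range.

## Working session

There is one attempt and no reset: what is moved stays moved. The work goes in short steps, Python scripts to look and compute and a tool call to move; the robot and the scene stay as the last step left them, time stands still between calls to the robot, and variables do not carry over. Pictures are saved under pics/ and viewed, at most 10 in all, crops included, and the job is handed in when it is done.

Besides the shell and the picture viewer there is one more tool, called after "Emit:" by a JSON object that holds its "method" and its "body". arm_command: Moves the arm, as the interface text tells. Its arguments: {"type":"object","properties":{"steps":{"type":"string"},"gripper":{"type":"number"}},"required":["steps"]}

```bash
mkdir -p pics
python3 - <<'E'
from cell import telemetry, snapshot, get_calibration, r, models
import cv2,numpy as np
for n in("scene","top"):
    im=snapshot(n); cv2.imwrite(f"pics/{n}0.png",im[:,:,::-1])
    c=get_calibration(n); print(n,c)
    for t in("dispenser","mouth","cradle","spindle","spindle_knob_end","core","tray","bin","bottle","cup","spare_roll","wipes"):
        print(t,[(np.round(d["position"],3).tolist(),round(d["p"],2)) for d in models.mark_of(n,t)[:3]])
s=telemetry.state();print(s["t"],s["eef_pos"],s["tool_rot"],s["q"],s["width"],r.pinch_z)
E
```

```text
scene {'fovy': 44.708999921553584, 'cx': 252.57500917496031, 'cy': 185.52529416336347, 'rvec': array([ 2.30662076,  1.05152456, -0.35311072]), 'tvec': array([-0.3465829 , -0.30007538,  1.46662876])}
dispenser [([0.584, 0.026, -0.001], 0.71)]
mouth [([0.592, -0.062, 0.096], 0.93)]
cradle [([0.583, 0.028, 0.072], 0.57)]
spindle []
spindle_knob_end [([0.594, -0.106, 0.091], 0.52), ([0.591, -0.064, 0.094], 0.42), ([0.762, 0.221, -0.004], 0.16)]
core [([0.286, 0.231, 0.028], 0.97), ([0.391, 0.091, 0.022], 0.81), ([0.585, 0.026, 0.077], 0.69)]
tray [([0.526, -0.368, -0.001], 0.88)]
bin [([0.47, 0.379, 0.001], 0.91)]
bottle [([0.767, -0.089, 0.002], 0.74)]
cup [([0.378, -0.084, 0.001], 0.85), ([0.584, 0.026, 0.001], 0.29)]
spare_roll [([0.767, 0.016, -0.001], 0.83)]
wipes [([0.764, 0.224, -0.005], 0.82)]
top {'fovy': 57.35348001215542, 'cx': 251.62315977971673, 'cy': 193.47055594844335, 'rvec': array([ 2.207458  , -2.15686643,  0.11350048]), 'tvec': array([-0.02746324,  0.55175021,  1.10097403])}
dispenser [([0.583, 0.03, -0.0], 0.8), ([0.382, -0.083, -0.0], 0.54)]
mouth [([0.588, -0.06, 0.098], 0.87)]
cradle [([0.583, 0.029, 0.069], 0.65)]
spindle [([0.768, 0.019, -0.004], 0.35)]
spindle_knob_end [([0.596, -0.106, 0.092], 0.43)]
core [([0.582, 0.03, 0.084], 0.88), ([0.283, 0.234, 0.026], 0.87), ([0.399, 0.09, 0.023], 0.82)]
tray [([0.523, -0.37, -0.001], 0.9)]
bin [([0.475, 0.374, 0.003], 0.64)]
bottle [([0.767, -0.091, -0.0], 0.7), ([0.767, 0.016, -0.001], 0.65), ([0.588, -0.057, 0.098], 0.56)]
cup [([0.379, -0.084, -0.001], 0.68)]
spare_roll [([0.764, 0.016, 0.0], 0.66)]
wipes [([0.764, 0.225, -0.003], 0.58)]
1.3 [0.24898469 0.57324522 0.23126827] [-6.39171232e-01 -3.07587277e+00  1.22044680e-04] [ 1.04880729e+00  2.16910974e-01  1.61344810e+00 -1.39250959e-05
  1.31131094e+00 -1.12214058e-01] 0.08540545209188301 0.0187
```

View pics/scene0.png

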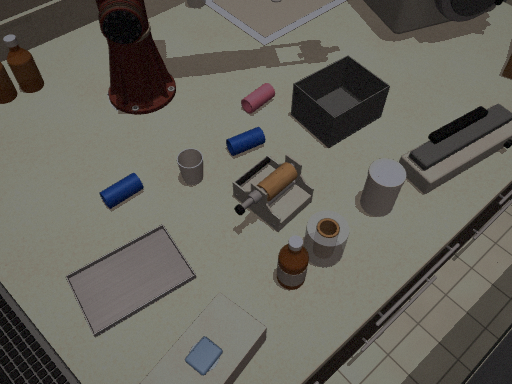

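View pics/top0.png

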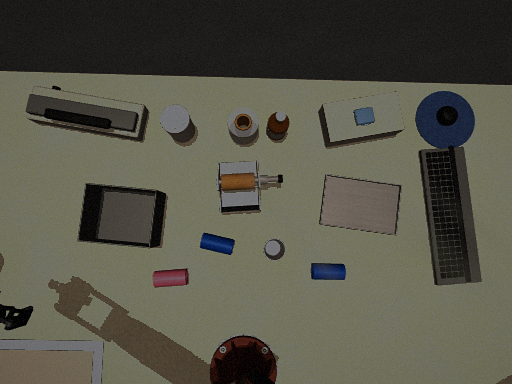

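The scene view shows the dispenser at about (272,190) with its knob at (240,210). The tray is at (130,278) and the bin at (340,100). In the top view the orange core is at (238,182), the knob at (280,179), the tray at (360,205) and the bin at (122,215). The blue and pink tubes are decoys. Next I refine the spindle line and the tray yaw.

```bash
cat > h.py <<'E'
import numpy as np, cv2
from scipy.spatial.transform import Rotation as R
from cell import telemetry, snapshot, get_calibration, r, models
def px(name,uv,z):
    c=get_calibration(name); f=192/np.tan(np.radians(c["fovy"]/2))
    M=R.from_rotvec(c["rvec"]).as_matrix(); o=-M.T@c["tvec"]
    d=M.T@np.array([(uv[0]-c["cx"])/f,(uv[1]-c["cy"])/f,1]); return o+d*(z-o[2])/d[2]
def go(p,yaw):
    """shift/turn in tool axes to TCP p with tool down, tool y at world yaw"""
    s=telemetry.state(); C=R.from_rotvec(s["tool_rot"])
    y=np.array([np.cos(yaw),np.sin(yaw),0]); z=np.array([0,0,-1.]); x=np.cross(y,z)
    T=R.from_matrix(np.c_[x,y,z])
    print("shift mm",np.round(C.inv().apply(np.array(p)-s["eef_pos"])*1000,1),"turn",np.round((C.inv()*T).as_rotvec(degrees=True)/5,2))
E
python3 - <<'E'
from h import *
im=snapshot("top"); hsv=cv2.cvtColor(im,cv2.COLOR_RGB2HSV)
m=((hsv[...,0]>5)&(hsv[...,0]<22)&(hsv[...,1]>130)&(hsv[...,2]>70)).astype(np.uint8); m[:,:215]=0;m[:,262:]=0;m[:165]=0;m[200:]=0
rc=cv2.minAreaRect(cv2.findNonZero(m)); b=cv2.boxPoints(rc); print(rc)
P=[px("top",q,.095) for q in b]; print(np.round(P,3))
t=((hsv[...,2]<60)).astype(np.uint8); t[:,:274]=0;t[:,286:]=0;t[:170]=0;t[188:]=0
ys,xs=np.nonzero(t);print("knob",xs.min(),xs.max(),ys.min(),ys.max(),np.round(px("top",(xs.mean(),ys.mean()),.1),3))
for q in((327,176),(401,182),(395,234),(321,226)): print("tray",np.round(px("top",q,.016),3))
big=cv2.resize(im[145:245,205:305],None,fx=6,fy=6,interpolation=cv2.INTER_CUBIC); cv2.imwrite("pics/crop1.png",big[:,:,::-1])
go([.594,-.10,.23],.08)
E
```

```text
((237.40309143066406, 180.75537109375), (14.644084930419922, 33.22654342651367), 86.8201675415039)
[[ 0.602  0.082  0.095]
 [ 0.61  -0.018  0.095]
 [ 0.565 -0.022  0.095]
 [ 0.557  0.078  0.095]]
knob 274 282 175 182 [ 0.593 -0.097  0.1  ]
tray [ 0.616 -0.259  0.016]
tray [ 0.602 -0.501  0.016]
tray [ 0.433 -0.479  0.016]
tray [ 0.453 -0.24   0.016]
shift mm [-584.7 -480.1    1.3] turn [ 0.   -0.   12.39]
```

View pics/crop1.png

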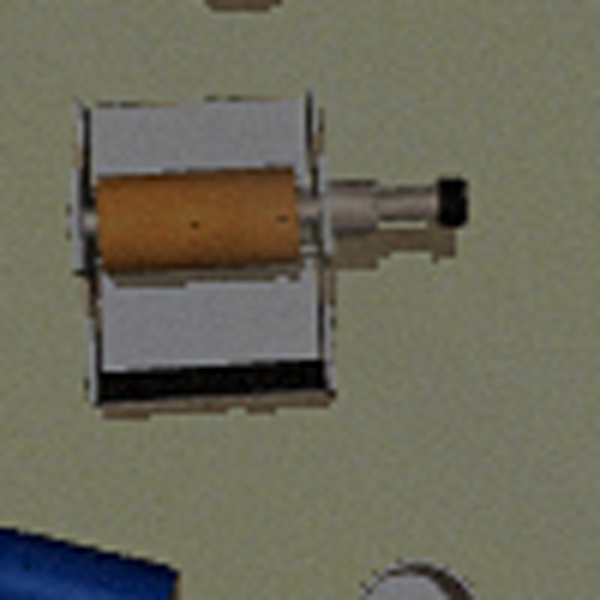

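The core and spindle yaw agree at about 0.08 rad. The crop shows the knob at crop (453,202), the tube mouth at (377,208) and the bar's inner end at (90,222). I'm moving above the knob.

Emit:
{"method": "arm_command", "body": {"steps": "-45 -37 0 0 0 1.6; -90 -74 0 0 0 3.2; -130 -107 0 0 0 4.8; -170 -140 0 0 0 6.4; -210 -172 0 0 0 8; -250 -205 0 0 0 9.6; -290 -238 0 0 0 11.2; -325 -267 0 0 0 12.4", "gripper": 0.7}}

```text
t: 2.15
eef_pos: [0.432, 0.2155, 0.2317]
tool_rot: [2.137, 2.302, 0.002]
wrist_force: [0.2, 0.0, 0.5]
width: 0.0593
gripper_force: 0.0
```

Run:
```python
from h import *
for q in((280.1,178.2),(219.6,181.6),(263.3,179.4),(267.5,179.2)): print(np.round(px("top",q,.095),4))
go([.594,-.10,.20],.08)
```

```text
[ 0.5943 -0.0987  0.095 ]
[0.5795 0.0835 0.095 ]
[ 0.5894 -0.048   0.095 ]
[ 0.5903 -0.0607  0.095 ]
shift mm [-326.7  138.1   31.7] turn [ 0.01 -0.   -0.07]
```

Emit:
{"method": "arm_command", "body": {"steps": "-45 19 0 0 0 0; -90 38 0 0 0 0; -135 57 5 0 0 0; -180 76 10 0 0 0; -225 95 15 0 0 0; -265 112 20 0 0 0; -300 128 26 0 0 0; -327 138 32 0 0 0"}}

```text
t: 2.95
eef_pos: [0.5959, -0.1004, 0.1993]
tool_rot: [2.133, 2.305, 0.001]
wrist_force: [-0.0, 0.5, 0.8]
width: 0.0599
gripper_force: 0.0
```

Run:
```python
from h import *
go([.5943,-.099,.076],.081)
```

```text
shift mm [  1.6  -1.6 123.3] turn [ 0.01  0.01 -0.04]
```

Emit:
{"method": "arm_command", "body": {"steps": "1.5 -1.5 40 0 0 0; 1.5 -1.5 75 0 0 0; 1.5 -1.5 100 0 0 0; 1.5 -1.5 115 0 0 0; 1.5 -1.5 123 0 0 0; 1.5 -1.5 123 0 0 0"}}

```text
t: 3.55
eef_pos: [0.5928, -0.0963, 0.0758]
tool_rot: [-2.131, -2.307, 0.001]
wrist_force: [0.6, 0.0, -0.8]
width: 0.0599
gripper_force: 0.0
```

Emit:
{"method": "arm_command", "body": {"steps": "0 0 0 0 0 0; 0 0 0 0 0 0; 0 0 0 0 0 0; 0 0 0 0 0 0; 0 0 0 0 0 0; 0 0 0 0 0 0", "gripper": 0}}

```text
t: 4.15
eef_pos: [0.5944, -0.0969, 0.0777]
tool_rot: [2.13, 2.305, 0.002]
wrist_force: [1.2, 0.5, 4.7]
width: 0.0214
gripper_force: 58.7
```

Emit:
{"method": "arm_command", "body": {"steps": "-6 0 0 0 0 0; -14 0 0 0 0 0; -23 0 0 0 0 0; -32 0 0 0 0 0; -41 0 0 0 0 0; -48 0 0 0 0 0; -53 0 0 0 0 0; -53 0 0 0 0 0"}}

```text
t: 4.95
eef_pos: [0.5974, -0.1506, 0.0762]
tool_rot: [2.132, 2.306, -0.001]
wrist_force: [2.0, 0.9, 1.5]
width: 0.0218
gripper_force: 58.6
```

Emit:
{"method": "arm_command", "body": {"steps": "0 0 0 0 0 0; 0 0 0 0 0 0; 0 0 0 0 0 0; 0 0 0 0 0 0; 0 0 0 0 0 0", "gripper": 0.6}}

```text
t: 5.45
eef_pos: [0.597, -0.1493, 0.0761]
tool_rot: [-2.132, -2.307, 0.001]
wrist_force: [-0.1, -0.0, -0.1]
width: 0.0511
gripper_force: 0.0
```

Run:
```python
from h import *
im=snapshot("top"); big=cv2.resize(im[145:245,205:325],None,fx=5,fy=5,interpolation=cv2.INTER_CUBIC); cv2.imwrite("pics/crop2.png",big[:,:,::-1])
for n in ("top","scene"):
    if n=="scene": snapshot(n)
    print([(np.round(d["position"],3).tolist(),round(d["p"],2)) for d in models.mark_of(n,"spindle_knob_end")[:3]])
```

```text
[]
[]
```

View pics/crop2.png

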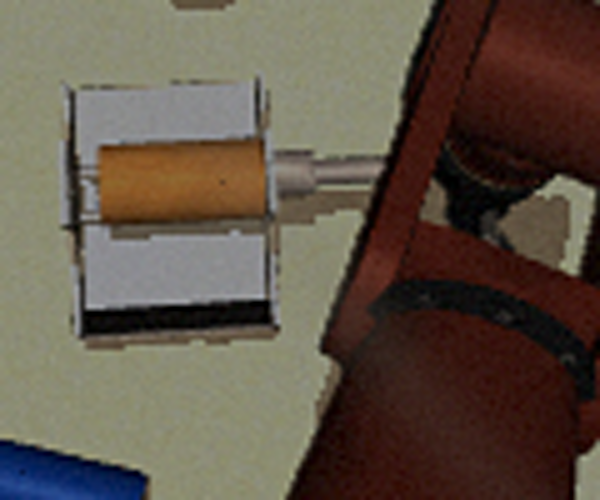

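The pull worked: the core slid to the right plate and bare rollers now show at the left, around (90,190) in the crop. I'm sliding back along the bar with the fingers open, then taking the second grip.

Emit:
{"method": "arm_command", "body": {"steps": "15 0 0 0 0 0; 32 0 0 0 0 0; 45 0 0 0 0 0; 49 0 0 0 0 0; 49 0 0 0 0 0"}}

```text
t: 6.15
eef_pos: [0.5933, -0.0991, 0.0763]
tool_rot: [-2.13, -2.309, 0.0]
wrist_force: [0.5, 0.5, -0.3]
width: 0.0513
gripper_force: 0.0
```

Emit:
{"method": "arm_command", "body": {"steps": "0 0 0 0 0 0; 0 0 0 0 0 0; 0 0 0 0 0 0; 0 0 0 0 0 0; 0 0 0 0 0 0; 0 0 0 0 0 0", "gripper": 0}}

```text
t: 6.75
eef_pos: [0.5938, -0.101, 0.0765]
tool_rot: [2.132, 2.306, 0.0]
wrist_force: [1.6, -0.2, -0.1]
width: 0.0144
gripper_force: 58.4
```

Emit:
{"method": "arm_command", "body": {"steps": "-6 0 0 0 0 0; -14 0 0 0 0 0; -23 0 0 0 0 0; -32 0 0 0 0 0; -41 0 0 0 0 0; -48 0 0 0 0 0; -52 0 0 0 0 0; -52 0 0 0 0 0"}}

```text
t: 7.55
eef_pos: [0.5974, -0.1537, 0.0762]
tool_rot: [2.132, 2.306, -0.002]
wrist_force: [0.2, -1.6, 0.3]
width: 0.0141
gripper_force: 58.5
```

Emit:
{"method": "arm_command", "body": {"steps": "0 0 1 0 0 0; 0 0 1 0 0 0; 0 0 1 0 0 0; 0 0 1 0 0 0; 0 0 1 0 0 0; 0 0 1 0 0 0", "gripper": 0.6}}

```text
t: 8.15
eef_pos: [0.5975, -0.1522, 0.0754]
tool_rot: [2.132, 2.308, -0.0]
wrist_force: [0.2, 1.0, 0.9]
width: 0.0511
gripper_force: 0.0
```

Run:
```python
from h import *
for n in ("top","scene"):
    im=snapshot(n); cv2.imwrite(f"pics/{n}3.png",im[:,:,::-1])
    for t in("spindle_knob_end","spindle_inner_end","spindle"): print(n,t,[(np.round(d["position"],3).tolist(),round(d["p"],2)) for d in models.mark_of(n,t)[:3]])
big=cv2.resize(im[130:280,160:360],None,fx=4,fy=4,interpolation=cv2.INTER_CUBIC); cv2.imwrite("pics/crop3.png",big[:,:,::-1])
go([.5935,-.108,.082],.081)
```

```text
top spindle_knob_end [([0.76, 0.222, 0.001], 0.32)]
top spindle_inner_end [([0.596, -0.116, 0.085], 0.5)]
top spindle [([0.596, -0.115, 0.086], 0.49)]
scene spindle_knob_end [([0.606, -0.213, 0.079], 0.84)]
scene spindle_inner_end [([0.523, -0.369, -0.001], 0.42)]
scene spindle [([0.593, -0.114, 0.092], 0.73)]
shift mm [44.5 -0.5 -6.7] turn [ 0.    0.   -0.02]
```

View pics/crop3.png

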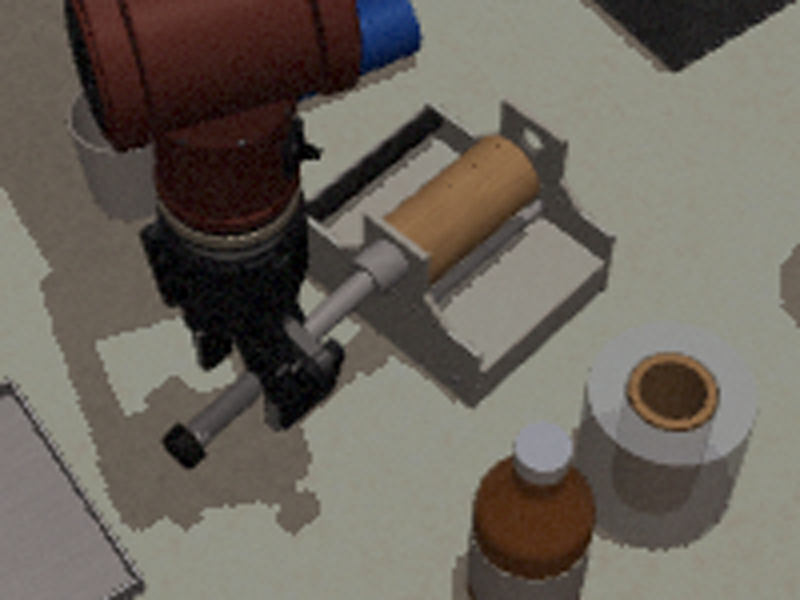

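The crop shows the spindle sagging slightly, with the knob at (185,445), the gripper around the bar and the guide tube still carrying it. Its middle is near y = -0.11 and z ≈ 0.09, so I'm regripping there.

Emit:
{"method": "arm_command", "body": {"steps": "15 0 0 0 0 0; 30 0 -2 0 0 0; 40 0 -3 0 0 0; 43 0 -3 0 0 0; 43 0 -3 0 0 0"}}

```text
t: 9.05
eef_pos: [0.5941, -0.1084, 0.0784]
tool_rot: [2.13, 2.309, -0.0]
wrist_force: [0.8, 0.1, -0.7]
width: 0.051
gripper_force: 0.0
```

Emit:
{"method": "arm_command", "body": {"steps": "0 0 0 0 0 0; 0 0 0 0 0 0; 0 0 0 0 0 0; 0 0 0 0 0 0; 0 0 0 0 0 0; 0 0 0 0 0 0", "gripper": 0}}

```text
t: 9.65
eef_pos: [0.5946, -0.1099, 0.0786]
tool_rot: [2.132, 2.306, 0.0]
wrist_force: [1.6, -1.4, 1.3]
width: 0.0135
gripper_force: 58.5
```

Emit:
{"method": "arm_command", "body": {"steps": "-6 0 0 0 0 0; -14 0 0 0 0 0; -23 0 0 0 0 0; -32 0 0 0 0 0; -41 0 0 0 0 0; -50 0 0 0 0 0; -58 0 0 0 0 0; -66 0 0 0 0 0"}}

```text
t: 10.45
eef_pos: [0.599, -0.1763, 0.0782]
tool_rot: [-2.132, -2.307, 0.001]
wrist_force: [-0.1, -0.4, -2.1]
width: 0.0138
gripper_force: 58.5
```

Run:
```python
from h import *
for n in ("top","scene"):
    im=snapshot(n)
    for t in("spindle_knob_end","spindle_inner_end","spindle"): print(n,t,[(np.round(d["position"],3).tolist(),round(d["p"],2)) for d in models.mark_of(n,t)[:2]])
big=cv2.resize(im[130:280,130:330],None,fx=4,fy=4,interpolation=cv2.INTER_CUBIC); cv2.imwrite("pics/crop4.png",big[:,:,::-1])
s=telemetry.state();print(s["eef_pos"])
```

```text
top spindle_knob_end []
top spindle_inner_end [([0.595, -0.078, 0.099], 0.56)]
top spindle []
scene spindle_knob_end [([0.603, -0.276, 0.076], 0.81)]
scene spindle_inner_end [([0.59, -0.08, 0.101], 0.61), ([0.763, 0.218, -0.004], 0.36)]
scene spindle [([0.598, -0.178, 0.088], 0.77)]
[ 0.59923834 -0.1748093   0.0782862 ]
```

View pics/crop4.png

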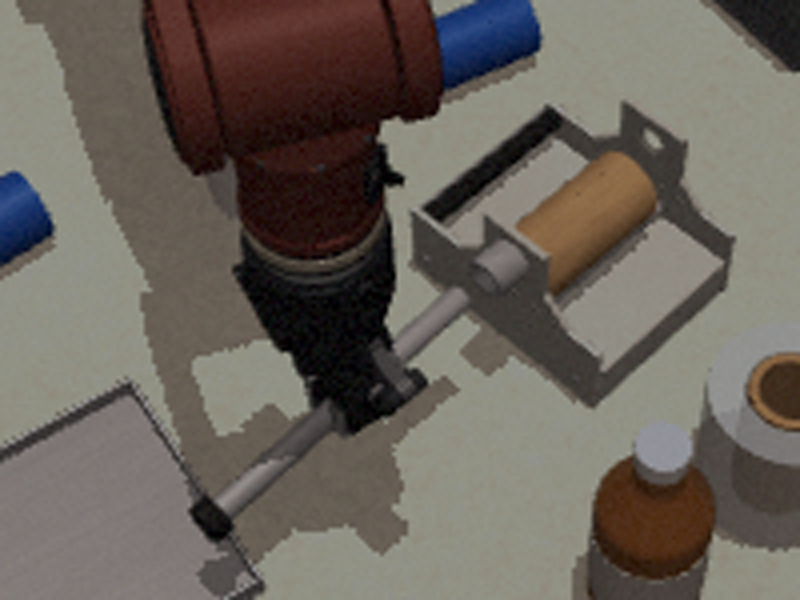

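The spindle is clear of the tube. The crop shows its plain end at (465,300), the knob at (210,518) and the gripper at mid length, tilted about 7°. I'm levelling it and carrying it to the tray.

Emit:
{"method": "arm_command", "body": {"steps": "-12 0 -5 0 -0.3 0; -40 -15 -10 0 -0.7 0.3; -70 -32 -15 0 -1.1 0.7; -100 -47 -15 0 -1.4 1.1; -130 -62 -10 0 -1.4 1.5; -158 -76 -5 0 -1.4 1.7; -178 -85 0 0 -1.4 1.7; -188 -90 5 0 -1.4 1.7"}}

```text
t: 11.65
eef_pos: [0.5239, -0.3723, 0.0739]
tool_rot: [2.23, 2.077, -0.128]
wrist_force: [0.1, 0.7, -2.4]
width: 0.0139
gripper_force: 58.6
```

Run:
```python
from h import *
for n in ("top","scene"):
    im=snapshot(n); 
    for t in("spindle_knob_end","spindle_inner_end","spindle","tray"): print(n,t,[(np.round(d["position"],3).tolist(),round(d["p"],2)) for d in models.mark_of(n,t)[:1]])
s=telemetry.state();C=R.from_rotvec(s["tool_rot"]);print(s["eef_pos"],s["width"],C.as_matrix().round(3))
print(C.inv().apply([.525-s["eef_pos"][0],-.37-s["eef_pos"][1],.007-s["eef_pos"][2]])*1000)
```

```text
top spindle_knob_end [([0.584, 0.025, 0.0], 0.64)]
top spindle_inner_end [([0.535, -0.269, 0.084], 0.66)]
top spindle [([0.523, -0.373, 0.081], 0.69)]
top tray [([0.524, -0.373, -0.002], 0.87)]
scene spindle_knob_end [([0.517, -0.469, 0.081], 0.77)]
scene spindle_inner_end [([0.534, -0.268, 0.081], 0.7)]
scene spindle [([0.581, 0.016, 0.067], 0.74)]
scene tray [([0.524, -0.369, 0.001], 0.61)]
[ 0.52499647 -0.36898607  0.07357711] 0.01386129375441471 [[ 0.068  0.998  0.001]
 [ 0.99  -0.068 -0.122]
 [-0.122  0.009 -0.993]]
[ 7.09053728 -0.54967974 66.20393703]
```

Emit:
{"method": "arm_command", "body": {"steps": "3 0 25 0 0 0; 5 0 45 0 0 0; 6 0 56 0 0 0; 7 0 61 0 0 0; 7 0 64 0 0 0; 7 0 65 0 0 0; 7 0 65 0 0 0"}}

```text
t: 12.85
eef_pos: [0.5256, -0.3712, 0.0089]
tool_rot: [2.229, 2.079, -0.126]
wrist_force: [-0.7, -1.2, -2.4]
width: 0.0135
gripper_force: 58.7
```

Emit:
{"method": "arm_command", "body": {"steps": "0 0 0 0 0 0; 0 0 0 0 0 0; 0 0 0 0 0 0; 0 0 0 0 0 0; 0 0 0 0 0 0; 0 0 0 0 0 0; 0 0 0 0 0 0", "gripper": 0.6}}

```text
t: 13.55
eef_pos: [0.5249, -0.3707, 0.0079]
tool_rot: [2.23, 2.08, -0.126]
wrist_force: [-0.3, -0.5, 0.2]
width: 0.0512
gripper_force: 0.0
```

Emit:
{"method": "arm_command", "body": {"steps": "0 0 -15 0 0 0; 0 0 -40 0 0 0; 0 0 -80 0 0 0; 0 0 -120 0 0 0; 0 0 -160 0 0 0; 0 0 -190 0 0 0; 0 0 -200 0 0 0", "gripper": 0.9}}

```text
t: 14.25
eef_pos: [0.5272, -0.3476, 0.2129]
tool_rot: [2.223, 2.074, -0.123]
wrist_force: [-0.6, 0.2, 0.1]
width: 0.0767
gripper_force: 0.0
```

Run:
```python
from h import *
for n in ("top","scene"):
    im=snapshot(n); 
    for t in("spindle_knob_end","spindle_inner_end","spindle","core","cradle"): print(n,t,[(np.round(d["position"],3).tolist(),round(d["p"],2)) for d in models.mark_of(n,t)[:3]])
cv2.imwrite("pics/scene5.png",im[:,:,::-1])
go([.583,.026,.22],.081)
```

```text
top spindle_knob_end []
top spindle_inner_end [([0.537, -0.272, 0.016], 0.69)]
top spindle [([0.527, -0.375, 0.01], 0.64)]
top core [([0.585, 0.02, 0.071], 0.98), ([0.392, 0.089, 0.024], 0.86), ([0.311, -0.257, 0.024], 0.72)]
top cradle [([0.585, 0.026, 0.066], 0.8)]
scene spindle_knob_end [([0.517, -0.468, 0.013], 0.59)]
scene spindle_inner_end [([0.532, -0.272, 0.011], 0.75)]
scene spindle [([0.522, -0.372, 0.013], 0.66)]
scene core [([0.283, 0.233, 0.027], 0.94), ([0.389, 0.091, 0.026], 0.87), ([0.582, 0.018, 0.068], 0.78)]
scene cradle [([0.587, 0.03, 0.074], 0.66)]
shift mm [370.9  32.7 -59.5] turn [-0.02  1.39 -1.72]
```

View pics/scene5.png

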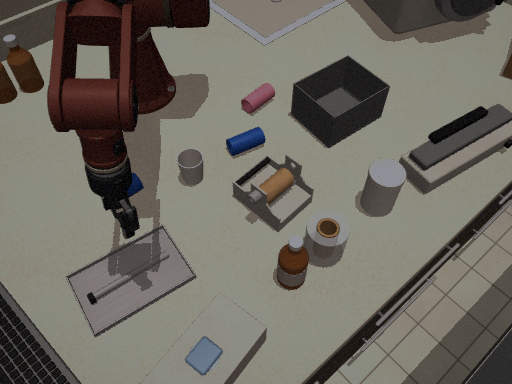

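The spindle lies flat in the tray, running from (92,297) to (168,256). The core sits on the rollers at (275,187). I'm moving above the core.

Emit:
{"method": "arm_command", "body": {"steps": "45 4 -8 0 0.2 -0.2; 92 8 -15 0 0.4 -0.4; 139 12 -23 0 0.6 -0.6; 186 16 -30 0 0.8 -0.8; 233 20 -38 0 1 -1; 280 25 -45 0 1.2 -1.3; 327 29 -53 0 1.4 -1.7; 366 33 -59 0 1.4 -1.7", "gripper": 1}}

```text
t: 15.65
eef_pos: [0.5835, 0.0231, 0.2211]
tool_rot: [2.131, 2.308, 0.001]
wrist_force: [0.8, -0.6, 0.5]
width: 0.0853
gripper_force: 0.0
```

Emit:
{"method": "arm_command", "body": {"steps": "0 0 0 0 0 0; 0 0 0 0 0 0"}}

```text
t: 15.85
eef_pos: [0.5832, 0.0216, 0.2207]
tool_rot: [2.129, 2.31, -0.001]
wrist_force: [0.7, -0.1, 0.1]
width: 0.0856
gripper_force: 0.0
```

Run:
```python
from h import *
go([.5835,.021,.054],.081)
```

```text
shift mm [ -0.5   0.3 166.7] turn [-0.    0.01  0.  ]
```

Emit:
{"method": "arm_command", "body": {"steps": "0 0 40 0 0 0; 0 0 80 0 0 0; 0 0 115 0 0 0; 0 0 140 0 0 0; 0 0 155 0 0 0; 0 0 164 0 0 0; 0 0 166 0 0 0; 0 0 166 0 0 0"}}

```text
t: 16.65
eef_pos: [0.5841, 0.0205, 0.0558]
tool_rot: [2.132, 2.306, 0.002]
wrist_force: [0.0, 0.1, 0.0]
width: 0.0857
gripper_force: 0.0
```

Emit:
{"method": "arm_command", "body": {"steps": "0 0 0 0 0 0; 0 0 0 0 0 0; 0 0 0 0 0 0; 0 0 0 0 0 0; 0 0 0 0 0 0; 0 0 0 0 0 0", "gripper": 0}}

```text
t: 17.25
eef_pos: [0.5846, 0.0209, 0.0564]
tool_rot: [2.13, 2.306, 0.003]
wrist_force: [-0.1, -0.1, 5.0]
width: 0.0474
gripper_force: 63.7
```

Emit:
{"method": "arm_command", "body": {"steps": "0 0 -8 0 0 0; 0 0 -25 0 0 0; 0 0 -50 0 0 0; 0 0 -85 0 0 0; 0 0 -120 0 0 0; 0 0 -150 0 0 0; 0 0 -166 0 0 0"}}

```text
t: 17.95
eef_pos: [0.5843, 0.0209, 0.2241]
tool_rot: [2.13, 2.305, 0.004]
wrist_force: [0.2, -0.4, -0.1]
width: 0.0476
gripper_force: 63.0
```

Run:
```python
from h import *
snapshot("scene")
for t in("core","bin"): print(t,[(np.round(d["position"],3).tolist(),round(d["p"],2)) for d in models.mark_of("scene",t)[:3]])
go([.473,.377,.22],.081)
```

```text
core [([0.391, 0.091, 0.029], 0.88), ([0.31, -0.266, 0.024], 0.82), ([0.285, 0.231, 0.025], 0.63)]
bin [([0.469, 0.376, 0.001], 0.73)]
shift mm [363.7 -82.    1.2] turn [ 0.01  0.   -0.02]
```

Emit:
{"method": "arm_command", "body": {"steps": "35 -8 0 0 0 0; 82 -18 0 0 0 0; 130 -29 0 0 0 0; 178 -40 0 0 0 0; 226 -51 0 0 0 0; 274 -62 0 0 0 0; 322 -73 0 0 0 0; 362 -82 0 0 0 0"}}

```text
t: 18.9
eef_pos: [0.4701, 0.3767, 0.2173]
tool_rot: [-2.13, -2.307, 0.008]
wrist_force: [-0.2, -0.4, -0.2]
width: 0.0473
gripper_force: 62.9
```

Emit:
{"method": "arm_command", "body": {"steps": "0 0 20 0 0 0; 0 0 50 0 0 0; 0 0 75 0 0 0; 0 0 90 0 0 0; 0 0 95 0 0 0; 0 0 95 0 0 0"}}

```text
t: 19.5
eef_pos: [0.4721, 0.3746, 0.1241]
tool_rot: [-2.132, -2.306, 0.005]
wrist_force: [-0.1, 0.1, 0.9]
width: 0.0474
gripper_force: 62.9
```

Emit:
{"method": "arm_command", "body": {"steps": "0 0 0 0 0 0; 0 0 0 0 0 0; 0 0 0 0 0 0; 0 0 0 0 0 0; 0 0 0 0 0 0; 0 0 -30 0 0 0; 0 0 -70 0 0 0; 0 0 -110 0 0 0", "gripper": 0.85}}

```text
t: 20.3
eef_pos: [0.4723, 0.375, 0.2363]
tool_rot: [-2.132, -2.307, 0.003]
wrist_force: [-0.4, 1.4, 0.7]
width: 0.0727
gripper_force: 0.0
```

Emit:
{"method": "arm_command", "body": {"steps": "-40 0 -20 0 0 0; -85 0 -20 0 0 0; -130 0 -20 0 0 0; -175 0 -20 0 0 0; -220 0 -20 0 0 0; -220 0 -20 0 0 0; -220 0 -20 0 0 0; -220 0 -20 0 0 0"}}

```text
t: 21.1
eef_pos: [0.4903, 0.1568, 0.256]
tool_rot: [-2.131, -2.308, -0.001]
wrist_force: [-1.1, -0.1, 0.1]
width: 0.0727
gripper_force: 0.0
```

Run:
```python
from h import *
snapshot("scene")
im=snapshot("top"); cv2.imwrite("pics/top9.png",im[:,:,::-1])
for t in("core","bin","spindle"): print(t,[(np.round(d["position"],3).tolist(),round(d["p"],2)) for n in("top","scene") for d in models.mark_of(n,t)[:3]])
s=telemetry.state();print(s["t"],s["eef_pos"],s["wrist_force"])
```

```text
core [([0.394, 0.09, 0.024], 0.94), ([0.308, -0.258, 0.024], 0.87), ([0.284, 0.234, 0.025], 0.46), ([0.482, 0.372, 0.024], 0.77), ([0.283, 0.226, 0.025], 0.76), ([0.389, 0.091, 0.024], 0.55)]
bin [([0.473, 0.375, 0.003], 0.9), ([0.468, 0.378, 0.002], 0.56)]
spindle [([0.524, -0.374, 0.012], 0.64), ([0.525, -0.374, 0.014], 0.94)]
21.5 [0.49015539 0.15661328 0.25579879] [-0.56531067  0.11884978 -0.41456264]
```

View pics/top9.png

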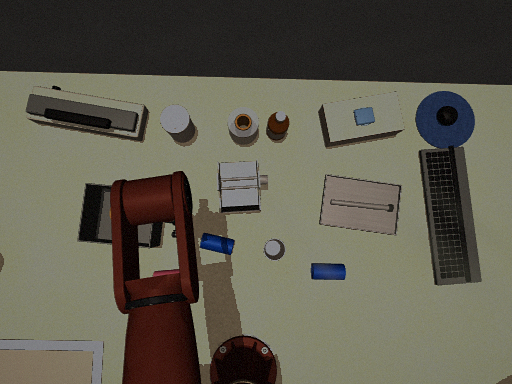

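The top view shows the spindle flat in the tray at (362,205) and the dispenser empty. The core is in the bin at about (0.48, 0.37, 0.024) m, and the bystanders are unmoved.

```bash
python3 -c "
from cell import r
print(r.close_job())"
```

```text
the job is handed in; nothing more can be done
None
```

I handed the job in at about 21.5 s: the spindle came out in three pulls and lies flat in the tray, the card core is in the waste bin, and the bottle, cup, wipes tub and spare roll stand where they were; no verdict came back.

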